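# Open a coolant pump's strainer pot and take out the basket

### The arm

A 6-joint arm with a two-finger parallel gripper is mounted at the origin on the work surface. World frame = base frame: x ahead of the robot, y to its left, z up, the work surface at z = 0. Lengths are in m, angles in rad, forces in N, time in s.
With the tool pointing down it reaches from about 0.35 to 0.775 m from the base axis. Payload 5.5 kg.
Tool frame: the origin (TCP) lies at the very end of the fingers, on their centre line; the grasp point (between the pads) lies 19 mm behind it; z points along the fingers, y is the direction in which the jaws open and shut (so a half turn about z gives the same grasp; the last joint's range is limited). The gripper opens to 85 mm and grips with 20 to 120 N. Pads are 22 mm wide; open, the fingers measure 114 mm over their backs; the gripper's body (76 mm by 85 mm) begins 54 mm behind the grasp point. The pads swing forward as they close: fully open they stand 13 mm farther back than shut.
Start: joints at [-1.368, 0.313, 0.046, 1.304, 0, 1.431], TCP at [0.193, -0.542, 0.231] pointing down, gripper open.
Joint ranges: [-2.76, 2.76], [-0.86, 1.69], [-1.03, 1.26], [-2.2, 2.34], [-1.47, 1.5], [-3.14, 3.14]. Speed limits (rad/s): [2.57, 2.57, 3.14, 3.14, 3.14, 3.14].

### API

Orientations are given as a unit quaternion [w, x, y, z].
In Python, from workcell import get_state, imaging, env, spotter gives the robot as it stands.
- The arm moves only by the tool play_rows, never from a script. Its argument "moves" is a list of rows, each an object with "claw": the finger opening in cm, from 0 to 8.54; "delta_pos": the shift along the tool's x, y, z in cm, a list of three; "twist": the turn about the tool's z in degrees. A call has 1 to 12 rows; each row is the pose to reach, as a shift and turn from the pose commanded when the call began, along the tool's axes at that moment; what a row does not reach only later rows make up. A row lasts 1/8 s, in which the tool goes at most 62.5 mm and 10.7 degrees, less where a joint would pass 70% of its speed; a pose out of reach is approached as far as the arm can. A call with a gripper value outside its range is refused whole. The fingers move at their own pace and stop on an object; "force" is the grip in N (left out, the last holds). Time passes only in rows, so rows that repeat a pose let the fingers close. It gives the time, the measured TCP pose, the force and the opening at its end, in the units of the state.
- get_state(): the state, without advancing time (a new reading comes with each control period).
- imaging.read_camera(name): name is "scene" or "top" or "wrist"; returns the picture (480x640x3 uint8, red, green, blue); there is no depth.
- imaging.camera_info(name): a dict with "fx", "fy", "cx", "cy" (pixels), "world_to_cam" (4x4, takes a point from world to camera coordinates). Camera axes: x right, y down, z forward; pixel columns grow to the right and rows downward; lengths in m; the calibration is good to about 2 mm. A picture is of the moment at which its call begins: read the wrist's pose just before it. camera_info takes no time and is no camera call; for the wrist camera it gives the pose at the moment of the call.
- env.hand_in(): hands the job in, once; it reports no verdict.
Trained networks look in the newest picture that a camera, given by its name, has taken for a name from the list of things; names that differ only in an ending like _2 or _b are one class to them, and where a whole thing is asked for, a point or a joint stands for the part that bears it (a point fixed in the world has none). Each returns a list of dicts, best first, with "conf" (0 to 1); they miss things now and then, are a little off and sometimes report something else, mostly with a low value. They report only what shows in the picture. A call takes as long as a camera call. They do not tell look-alikes from the thing itself.
- spotter.spot_in(camera, query): "extent" ([left, top, right, bottom] in pixels, round what is visible of it).
The state is a dict: "clock": time; "joint_pos": joint angles; "qvel": joint speeds; "tau": joint torques, N m; "tcp_pos": TCP position; "orientation": TCP orientation; "wrist_force": force on the tool from outside, world axes, zero at the start; "ft_torque": the same for the moment, N m; "finger_gap": finger opening in m.
Only numpy, scipy, OpenCV 4.12 (cv2) and the standard library are available. Lean on these libraries where they do the work, as an engineer would, in place of code of your own. Each camera call takes 0.05 s, during which the arm holds its last target. There are 200 camera calls.

### The job

The coolant pump's strainer needs emptying. Turn the bayonet cover anticlockwise until its lugs stand in the slots, lift it off and lay it, grip bar up, in the middle of the black rubber mat; then draw the strainer basket out by its handle, keeping it upright so the turnings stay in it, and stand it in the blue drip tray. Set both down without dropping them, and leave the tin, the bush and the spanner where they are.

Things in the scene. Friction and masses are not known exactly. Their poses are not given: they have to be found in the camera images.
- pump: Green coolant pump bolted to the bench, round strainer pot at its near end. Origin on the pot's axis at bench level, z up. Motor along its +x (volute 156 mm across from x = 108 mm, brass outlet up to z = 198 mm at x = 137 mm, motor end x = 395 mm, y within 75 mm), inlet stub along -x to x = -108 mm. Pot 128 mm outside, bore 112 mm, rim at z = 130 mm, inner floor at z = 20 mm.
- cover: Bare aluminium cover, a disc 128 mm across and 16 mm thick, about 0.45 kg; two lugs on its x axis (44 mm wide, 8 mm thick, 150 mm over the tips). Origin: centre of its underside, z up. It lies loose on the pot's rim with 2 mm of play under the claws. At the start its x axis is 0.1 to 0.8 rad anticlockwise (from above) of the pump's x axis, so it needs 0.75 to 1.45 rad anticlockwise to open.
- cover_bar (a point): Grasp centre of the cover's black upright grip bar, on the cover's axis, 38 mm above its underside; axes as the cover's. The bar runs along the cover's x axis, in line with the lugs: 100 mm long, 16 mm thick (along y), from 16 to 46 mm above the underside.
- basket: Steel strainer basket standing in the pot, under the cover at the start: 104 mm across the rim, 90 mm across the foot, 85 mm high, open top, about 0.35 kg with turnings in the bottom, 4 mm of room all round in the pot. Origin: centre of its underside, z up; 20 mm above the bench while in the pot.
- basket_bar (a point): Centre of the basket's rigid handle, on its axis, 102 mm above its underside (122 mm above the bench while in the pot), 17 mm above its rim; axes as the basket's. The handle is a straight bar across the mouth along the basket's x axis, 94 mm long, 10 mm thick and 10 mm high, free on both sides for fingers.
- mat: Black ribbed rubber mat fixed on the bench, 220 by 220 mm, 4 mm thick. Origin: centre of its underside, z up. It lies to the left or right of the pump.
- drip_tray: Blue open drip tray fixed on the bench, 200 by 200 mm outside, 28 mm high, walls and floor 5 mm thick. Origin: centre of its underside, z up. It lies on the other side of the pump from the mat.
- tin: White tin with an orange band and a steel lid, 93 mm in diameter, 122 mm high, stands on the bench. Bystander. Origin: centre of its underside.
- bush: Plain brass bearing bush, 52 mm in diameter, 50 mm high, standing on end. Bystander. Origin: centre of its underside.
- spanner: Steel spanner, 160 mm long, lying on the bench. Bystander. Origin: near its middle, underside.
- pot_mouth (a point): Centre of the pot's rim, 130 mm above the bench; axes as the pump's. Two green claws round the rim hold down the cover's lugs: 118 degrees of arc each, centred on the pump's +x and -x, 133 mm across inside the lips, 177 mm outside, tops 148 mm above the bench. Solid end stops in the claws halt the lugs about 0.2 rad past mid-slot anticlockwise, and at the closed end clockwise.
- slot_left (a point): Middle of one slot between the claws, on the pump's +y side, marked with yellow paint; the other lies opposite, on the -y side. Each opens 62 degrees of arc. With the cover's x axis along the pump's y axis the lugs are in mid-slot; they lift out freely within about 0.2 rad of that.
Mind the look-alikes: they are no part of the job. Of the things like the cover, leave any that is orange; of the rest the larger one is meant.

How it is judged:
On the way, in this order (a step that is already met when the one before it is completed fails the run):
1. the cover, still down on the pot, is turned until its lugs stand in the slots (angle between the x axis of cover and the y axis of pump, either way round below 0.25 rad and z of cover in the frame of pump below 0.14 m and horizontal distance between cover and pump below 0.01 m), for 0.1 s.
2. the cover lies released, grip bar up, on the mat, its centre within 50 mm of the mat's centre (horizontal distance between cover and mat below 0.05 m and height (world z) of cover below 0.01 m and angle between cover's own z axis and vertical below 0.1 rad and contact force between the fingers and cover below 0.1 N), for 0.2 s.
At the end, for the whole second after the job is handed in: The cover lies flat (within 0.1 rad), grip bar up, on the mat with its centre within 50 mm of the mat's centre; the basket stands upright (within 0.1 rad) on the floor of the drip tray; both at rest (horizontal distance between cover and mat below 0.05 m and height (world z) of each of cover, basket below 0.01 m and angle between each of cover, basket's own z axis and vertical below 0.1 rad and x of basket in the frame of drip_tray between -0.05 and 0.05 m and y of basket in the frame of drip_tray between -0.05 and 0.05 m and linear speed of each of cover, basket below 0.02 m/s); the robot touches nothing.
It fails at once if the basket is tipped more than 0.5 rad (turnings spill) (angle between basket's own z axis and vertical above 0.5 rad).
It fails at once if the cover is dropped (free of the fingers more than 25 mm above the bench, once off the pot) (height (world z) of cover between 0.025 and 0.12 m and contact force between the fingers and cover below 0.05 N).
It fails at once if the basket is dropped (free of the fingers more than 40 mm above the bench) (height (world z) of basket above 0.04 m and contact force between the fingers and basket below 0.05 N).
It fails at once if the tin, the bush or the spanner is moved by more than 30 mm (distance of any of tin, bush, spanner from where it was at the start of the episode above 0.03 m).
It also fails if it takes over 59 s, if anything falls off the work surface, if the arm or the gripper's body presses on something with over 40 N, if the wrist force passes 120 N, or if a joint passes its speed limit or range.

## Working session

There is one attempt and no reset: what is moved stays moved. The work goes in short steps, Python scripts to look and compute and a tool call to move; the robot and the scene stay as the last step left them, time stands still between calls to the robot, and variables do not carry over. Pictures are saved under pics/ and viewed, about 8 in all and at most 12, crops included, and the job is handed in when it is done.

Besides the shell and the picture viewer there is one more tool, called after "Emit:" as name([rows], argument=value, ...), one row to a line, values as JSON. play_rows: Moves the arm, as the interface text tells. Its arguments: {"type":"object","properties":{"moves":{"type":"array"},"force":{"type":"number"}},"required":["moves"]}

```bash
mkdir -p pics
cat > h.py <<'E'
import numpy as np, cv2
from workcell import get_state, imaging, env, spotter
def shot(c,f=None):
    im=imaging.read_camera(c)
    if f: cv2.imwrite('pics/'+f,im[:,:,::-1])
    return im
def ray(c,u,v,z,ci=None):
    ci=ci or imaging.camera_info(c); T=np.array(ci['world_to_cam']); R=T[:3,:3]; o=-R.T@T[:3,3]
    d=R.T@np.array([(u-ci['cx'])/ci['fx'],(v-ci['cy'])/ci['fy'],1]); return o+d*(z-o[2])/d[2]
def proj(c,p,ci=None):
    ci=ci or imaging.camera_info(c); q=np.array(ci['world_to_cam'])@np.append(p,1); return np.array([ci['fx']*q[0]/q[2]+ci['cx'],ci['fy']*q[1]/q[2]+ci['cy']])
E
python3 - <<'E'
from h import *
a=shot('top','top0.png'); b=shot('scene','scene0.png')
s=get_state(); print(s)
for c in ['top','scene']:
    ci=imaging.camera_info(c); print(c,ci['fx'],ci['cx'],ci['cy'],np.round(ci['world_to_cam'],3).tolist())
for q in ['pump','cover','cover_bar','mat','drip_tray','tin','bush','spanner','slot_left']:
    try: print(q,[(np.round(d['extent']).tolist(),round(d['conf'],2)) for d in spotter.spot_in('top',q)][:4])
    except Exception as e: print(q,e)
E
```

```text
{'clock': 0.1, 'joint_pos': array([-1.36763457e+00,  3.13925379e-01,  4.50939232e-02,  1.30361894e+00,
        9.86496693e-06,  1.43124684e+00]), 'qvel': array([-0.00093283, -0.00056871,  0.00064234,  0.00191953,  0.00043721,
       -0.00025052]), 'tau': array([ 2.83991387e-03, -4.81726813e+01,  2.99242222e+01,  1.26497640e-02,
       -1.19549663e-04,  4.01827393e-06]), 'tcp_pos': array([ 0.19315102, -0.54109732,  0.23049856]), 'orientation': array([-8.26772834e-04,  9.85354177e-01,  1.70518215e-01, -2.13703421e-05]), 'wrist_force': array([0.38625109, 0.05616918, 0.7004789 ]), 'ft_torque': array([-0.05465697,  0.04073203,  0.0354641 ]), 'finger_gap': 0.0852624821131416}
top 445.78534488865415 313.01585467007385 239.29490183228916 [[-0.022, -1.0, -0.018, -0.033], [-0.988, 0.024, -0.15, 0.478], [0.151, 0.014, -0.989, 0.976], [0.0, 0.0, 0.0, 1.0]]
scene 532.4894900481581 320.2918810128479 246.8007976214089 [[-0.697, 0.717, 0.012, 0.344], [0.517, 0.514, -0.684, -0.119], [-0.497, -0.471, -0.729, 1.551], [0.0, 0.0, 0.0, 1.0]]
pump [([223.0, 40.0, 332.0, 274.0], 0.88)]
cover [([123.0, 338.0, 182.0, 413.0], 0.82), ([255.0, 189.0, 320.0, 246.0], 0.79), ([336.0, 129.0, 370.0, 173.0], 0.63)]
cover_bar [([125.0, 342.0, 182.0, 410.0], 0.98), ([335.0, 132.0, 372.0, 173.0], 0.77), ([258.0, 184.0, 319.0, 247.0], 0.74), ([386.0, 205.0, 486.0, 309.0], 0.72)]
mat [([386.0, 204.0, 486.0, 309.0], 0.69)]
drip_tray [([106.0, 208.0, 200.0, 299.0], 0.97), ([223.0, 41.0, 331.0, 272.0], 0.59)]
tin [([122.0, 126.0, 177.0, 189.0], 0.8)]
bush [([391.0, 136.0, 419.0, 161.0], 0.82)]
spanner [([437.0, 147.0, 502.0, 173.0], 0.58)]
slot_left [([219.0, 44.0, 329.0, 276.0], 0.87)]
```

View pics/top0.png

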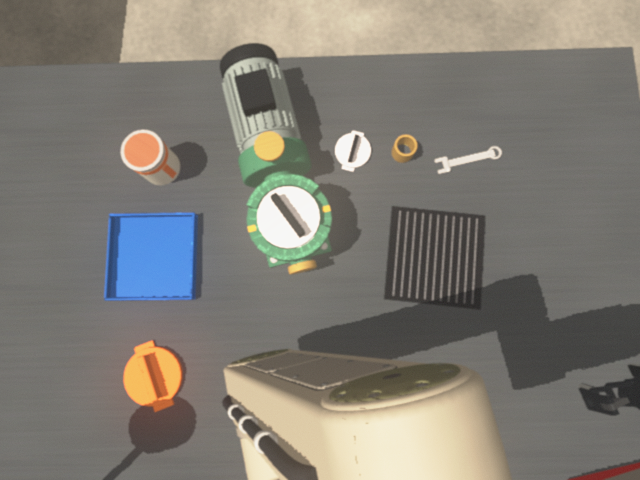

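View pics/scene0.png

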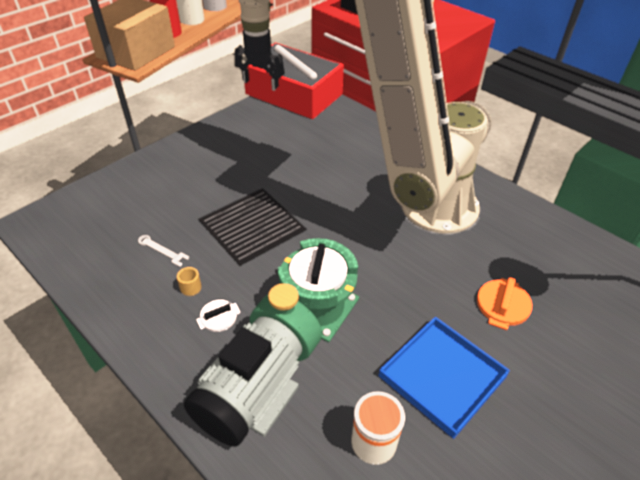

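The possible covers are the orange one at (152,375), which I leave, a small white one at (353,150), and the large aluminium one on the pot at (289,217). The one on the pot is the target. The mat is at (436,257), which is the pump's right, and the tray is at (152,256). I'll check the pot in a close crop and measure it.

```bash
cat > m.py <<'E'
from h import *
a=shot('top'); ci=imaging.camera_info('top')
h=cv2.cvtColor(a,cv2.COLOR_RGB2HSV)
# yellow marks near the pot
y=cv2.inRange(h,(20,120,130),(33,255,255)); n,_,st,ce=cv2.connectedComponentsWithStats(y)
for i in range(1,n):
    if st[i,4]>8 : print('yellow',ce[i].round(1),st[i,4],ray('top',*ce[i],.148,ci).round(4))
# blue tray
b=cv2.inRange(h,(100,150,60),(125,255,255)); n,l,st,ce=cv2.connectedComponentsWithStats(b); i=1+st[1:,4].argmax()
r=cv2.minAreaRect(np.argwhere(l==i)[:,::-1].astype(np.float32)); box=cv2.boxPoints(r)
w=np.array([ray('top',*p,.028,ci) for p in box]); print('tray',w.round(3).tolist(),w.mean(0).round(4))
# bar: dark within disc
g=cv2.cvtColor(a,cv2.COLOR_RGB2GRAY); m=np.zeros_like(g); cv2.circle(m,(289,217),29,255,-1)
d=((g<90)&(m>0)).astype(np.uint8); n,l,st,ce=cv2.connectedComponentsWithStats(d); i=1+st[1:,4].argmax()
r=cv2.minAreaRect(np.argwhere(l==i)[:,::-1].astype(np.float32)); box=cv2.boxPoints(r); print(r)
w=np.array([ray('top',*p,.172,ci) for p in box]); print('bar',w.round(4).tolist(),w.mean(0).round(4))
# mat
mk=((g<45)).astype(np.uint8)
e=[ray('top',u,v,.004,ci).round(3).tolist() for u,v in [(392,207),(485,214),(480,307),(385,299)]]; print('mat',e,np.mean(e,0))
c=cv2.resize(a[165:285,210:370],None,fx=5,fy=5,interpolation=cv2.INTER_CUBIC); cv2.imwrite('pics/crop1.png',c[:,:,::-1])
E
python3 m.py
```

```text
yellow [268.5 145.3] 618 [0.6607 0.0429 0.148 ]
yellow [325.9 208.3] 41 [ 0.5234 -0.0734  0.148 ]
yellow [251.3 228.1] 44 [0.4863 0.0788 0.148 ]
yellow [297.4 266.6] 105 [ 0.4057 -0.0133  0.148 ]
tray [[0.552, 0.439, 0.028], [0.547, 0.231, 0.028], [0.349, 0.227, 0.028], [0.353, 0.429, 0.028]] [0.4504 0.3314 0.028 ]
((301.34613037109375, 233.7692108154297), (0.5547002553939819, 3.605551242828369), 56.3099365234375)
bar [[0.4667, -0.0201, 0.172], [0.4705, -0.0261, 0.172], [0.4696, -0.0267, 0.172], [0.4657, -0.0207, 0.172]] [ 0.4681 -0.0234  0.172 ]
mat [[0.555, -0.232, 0.004], [0.532, -0.449, 0.004], [0.317, -0.42, 0.004], [0.34, -0.205, 0.004]] [ 0.436  -0.3265  0.004 ]
```

View pics/crop1.png

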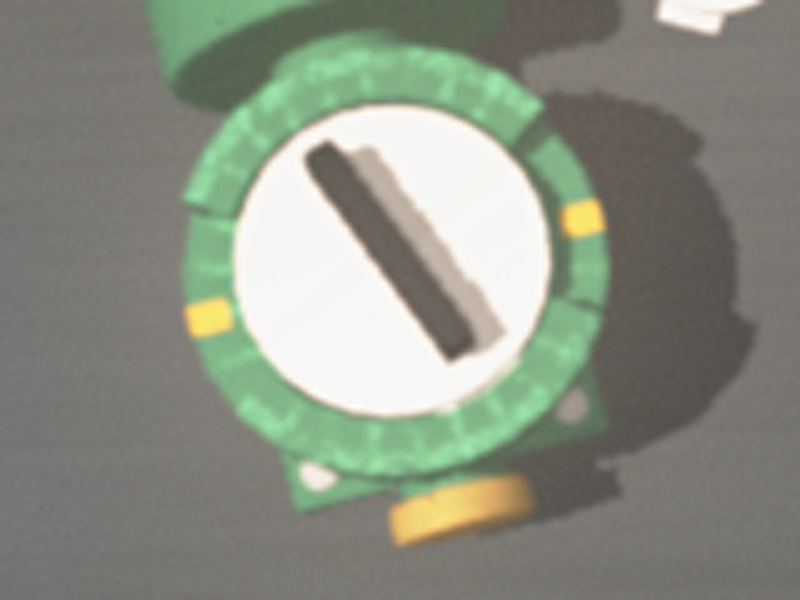

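The crop shows the large bare cover with a black bar, with bar ends at (321,150) and (459,352) and yellow slot marks at (583,218) and (209,317). This is the one meant.

```bash
cat > m2.py <<'E'
from h import *
ci=imaging.camera_info('top')
f=lambda x,y,z: ray('top',210+(x+.5)/5-.5,165+(y+.5)/5-.5,z,ci)
a,b=f(321,150,.1775),f(459,352,.1775); print('bar',a,b,(a+b)/2,np.linalg.norm(a-b),np.arctan2(*(a-b)[1::-1]))
for z in (.13,.148):
  c,d=f(209,317,z),f(583,218,z); print('slots',z,(c+d)/2,np.linalg.norm(c-d),'pump x ang',np.arctan2(*(c-d)[1::-1])-np.pi/2)
# disc circle
p=[f(*q,.146) for q in [(390,103),(551,255),(390,417),(235,260)]]; print('disc',np.mean(p,0),np.linalg.norm(p[0]-p[2]),np.linalg.norm(p[1]-p[3]))
s=get_state(); from scipy.spatial.transform import Rotation as R
q=s['orientation']; r=R.from_quat([q[1],q[2],q[3],q[0]]).as_matrix(); print(r.round(3),s['tcp_pos'])
E
python3 m2.py
```

```text
bar [0.54719831 0.02956321 0.1775    ] [ 0.46475783 -0.02370869  0.1775    ] [0.50597807 0.00292726 0.1775    ] 0.09815461818305182 0.5736894411401284
slots 0.13 [0.50866015 0.00356393 0.13      ] 0.16032799151465263 pump x ang 0.23866205382889638
slots 0.148 [0.50501079 0.00233257 0.148     ] 0.157143279210653 pump x ang 0.23866205382889616
disc [0.50941352 0.00443195 0.146     ] 0.13048355104768297 0.12895685778402272
[[ 0.942  0.336  0.   ]
 [ 0.336 -0.942 -0.   ]
 [-0.     0.    -1.   ]] [ 0.19327048 -0.54157549  0.23133657]
```

Emit:
play_rows([
  {"claw": 8.5, "delta_pos": [2.4, -2, 0], "twist": -1},
  {"claw": 8.5, "delta_pos": [7, -6, 0], "twist": -2},
  {"claw": 8.5, "delta_pos": [11.5, -9.8, 0], "twist": -3},
  {"claw": 8.5, "delta_pos": [16, -13.6, 0], "twist": -4.5},
  {"claw": 8.5, "delta_pos": [20.5, -17.5, 0], "twist": -6},
  {"claw": 8.5, "delta_pos": [25, -21.3, 0], "twist": -7.5},
  {"claw": 8.5, "delta_pos": [29.5, -25.1, 0], "twist": -9},
  {"claw": 8.5, "delta_pos": [34, -29, 0], "twist": -10.5},
  {"claw": 8.5, "delta_pos": [38.5, -32.8, 0], "twist": -12},
  {"claw": 8.5, "delta_pos": [43, -36.6, 0], "twist": -13.2},
  {"claw": 8.5, "delta_pos": [46.4, -39.5, 0], "twist": -13.2},
  {"claw": 8.5, "delta_pos": [47.9, -40.8, 0], "twist": -13.2},
])

```text
clock: 2.1
tcp_pos: [0.5082, 0.006, 0.2313]
orientation: [0.0, 0.959, 0.284, 0.0]
wrist_force: [0.3, 0.4, -0.3]
finger_gap: 0.0851
```

Emit:
play_rows([
  {"claw": 6, "delta_pos": [0, 0, 0], "twist": 0},
  {"claw": 5, "delta_pos": [0, 0, 0], "twist": 0},
])

```text
clock: 2.35
tcp_pos: [0.5069, 0.0033, 0.2312]
orientation: [0.0, 0.959, 0.283, -0.0]
wrist_force: [-0.8, 0.8, 0.5]
finger_gap: 0.0514
```

```bash
cat >> h.py <<'E'
from scipy.spatial.transform import Rotation as Ro
def tool(): 
    s=get_state(); q=s['orientation']; r=Ro.from_quat([q[1],q[2],q[3],q[0]]).as_matrix(); return s,r,np.arctan2(r[1,0],r[0,0])
def to(p,th=None):
    s,r,t=tool(); d=r.T@(np.array(p)-s['tcp_pos'])*100
    print('clock',round(s['clock'],2),'tcp',s['tcp_pos'].round(4),'th',round(t,4),'gap',round(s['finger_gap'],4),'F',s['wrist_force'].round(1),'q6',round(s['joint_pos'][5],2))
    if th is not None:
        w=-np.degrees((th-t+np.pi/2)%np.pi-np.pi/2); print('delta cm',d.round(2),'twist',w.round(2))
E
python3 - <<'E'
from h import *
ci=imaging.camera_info('wrist'); shot('wrist','w1.png'); to([.507,.0035,.152],.574)
print([ (c,proj('wrist',c,ci).round(1).tolist()) for c in [(.507,.0035,.176),(.507,.0035,.146)]])
E
```

```text
clock 2.4 tcp [0.5069 0.003  0.2313] th 0.5723 gap 0.0496 F [-0.7 -0.3  0.6] q6 2.42
delta cm [ 0.04 -0.03  7.93] twist -0.09
[((0.507, 0.0035, 0.176), [313.5, 258.0]), ((0.507, 0.0035, 0.146), [313.5, 242.5])]
```

View pics/w1.png

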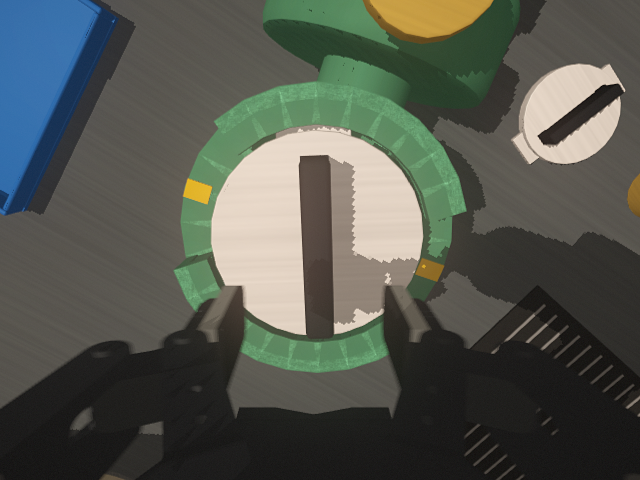

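The wrist view shows the bar between the fingers, with top edges (300,157)-(306,338) and (329,155)-(334,338), and slots at (198,191) and (430,269). I'll refine the estimates from it.

Run:
```python
from h import *
ci=imaging.camera_info('wrist'); f=lambda u,v,z: ray('wrist',u,v,z,ci)
a,b=f(314.5,156.5,.176),f(320,337,.176); m=(a+b)/2; d=a-b; print('bar',m,np.linalg.norm(d),np.arctan2(d[1],d[0]))
for z in (.13,.14):
  c,e=f(198,191,z),f(430,269,z); print('slots',(c+e)/2,np.linalg.norm(c-e),np.arctan2(*(c-e)[1::-1])-np.pi/2)
```

```text
bar [0.51067863 0.00314621 0.176     ] 0.09842196886034778 0.6027541750756121
slots [0.51073768 0.00291676 0.13      ] 0.15611278224314007 0.23759188587132107
slots [0.51279992 0.00435541 0.14      ] 0.14969106491089945 0.2375918858713213
```

Emit:
play_rows([
  {"claw": 5, "delta_pos": [0.2, 0.1, 1], "twist": -1.3},
  {"claw": 5, "delta_pos": [0.25, 0.15, 3], "twist": -1.3},
  {"claw": 5, "delta_pos": [0.25, 0.15, 5.5], "twist": -1.3},
  {"claw": 5, "delta_pos": [0.25, 0.15, 7.3], "twist": -1.3},
  {"claw": 5, "delta_pos": [0.25, 0.15, 7.9], "twist": -1.3},
  {"claw": 5, "delta_pos": [0.25, 0.15, 7.9], "twist": -1.3},
  {"claw": 1, "delta_pos": [0.25, 0.15, 7.9], "twist": -1.3},
  {"claw": 1, "delta_pos": [0.25, 0.15, 7.9], "twist": -1.3},
  {"claw": 1, "delta_pos": [0.25, 0.15, 7.9], "twist": -1.3},
  {"claw": 1, "delta_pos": [0.25, 0.15, 7.9], "twist": -1.3},
  {"claw": 1, "delta_pos": [0.25, 0.15, 7.9], "twist": -1.3},
], force=50)

```text
clock: 3.78
tcp_pos: [0.5109, 0.0036, 0.1532]
orientation: [0.001, 0.956, 0.294, 0.001]
wrist_force: [-0.3, -1.0, 6.1]
finger_gap: 0.015
```

```bash
python3 -c "
from h import *
to([.51,.003,.152],.595); print(get_state()['ft_torque'])"
```

```text
clock 3.77 tcp [0.5109 0.0036 0.1532] th 0.5959 gap 0.015 F [-0.3 -1.   6.1] q6 2.4
delta cm [-0.11 -0.    0.12] twist 0.05
[-0.07357202  0.14330186  0.04324076]
```

Emit:
play_rows([
  {"claw": 1, "delta_pos": [0, 0, -0.05], "twist": -3},
  {"claw": 1, "delta_pos": [0, 0, -0.05], "twist": -9},
  {"claw": 1, "delta_pos": [0, 0, -0.05], "twist": -16},
  {"claw": 1, "delta_pos": [0, 0, -0.05], "twist": -23},
  {"claw": 1, "delta_pos": [0, 0, -0.05], "twist": -30},
  {"claw": 1, "delta_pos": [0, 0, -0.05], "twist": -37},
  {"claw": 1, "delta_pos": [0, 0, -0.05], "twist": -44},
  {"claw": 1, "delta_pos": [0, 0, -0.05], "twist": -51},
  {"claw": 1, "delta_pos": [0, 0, -0.05], "twist": -58},
  {"claw": 1, "delta_pos": [0, 0, -0.05], "twist": -64},
  {"claw": 1, "delta_pos": [0, 0, -0.05], "twist": -68},
  {"claw": 1, "delta_pos": [0, 0, -0.05], "twist": -69.5},
])

```text
clock: 5.28
tcp_pos: [0.5105, 0.0038, 0.1532]
orientation: [0.0, 0.618, 0.786, 0.0]
wrist_force: [0.2, 0.2, 4.9]
finger_gap: 0.0154
```

Emit:
play_rows([
  {"claw": 1, "delta_pos": [0, 0, 0], "twist": 0},
  {"claw": 1, "delta_pos": [0, 0, 0], "twist": 0},
])

```text
clock: 5.52
tcp_pos: [0.5105, 0.0038, 0.1532]
orientation: [0.0, 0.618, 0.786, 0.0]
wrist_force: [-0.8, -0.6, 5.1]
finger_gap: 0.0149
```

Run:
```python
from h import *
to([.51,.003,.152],1.808); print(get_state()['ft_torque'].round(2))
shot('wrist','w2.png')
```

```text
clock 5.53 tcp [0.5105 0.0038 0.1532] th 1.8082 gap 0.0149 F [-0.8 -0.6  5.1] q6 1.18
delta cm [-0.06 -0.07  0.12] twist 0.01
[ 0.09  0.04 -0.07]
```

View pics/w2.png

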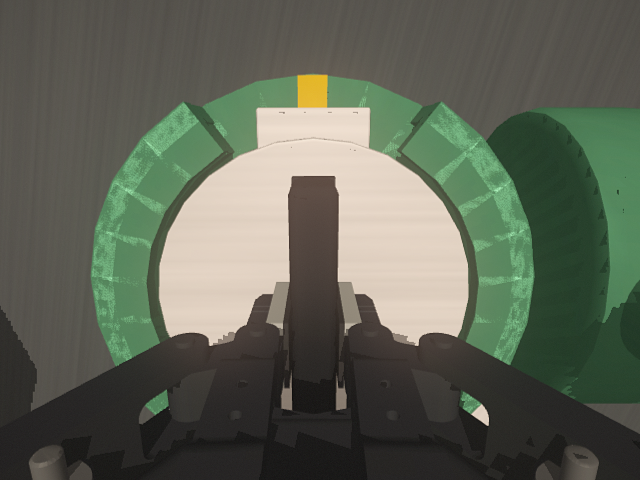

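The lug stands centred in the slot, level with the yellow mark at (313,90). Next I lift.

Emit:
play_rows([
  {"claw": 1, "delta_pos": [0, 0, -0.4], "twist": 0},
  {"claw": 1, "delta_pos": [0, 0, -1.2], "twist": 0},
  {"claw": 1, "delta_pos": [0, 0, -2.4], "twist": 0},
  {"claw": 1, "delta_pos": [0, 0, -4], "twist": 0},
  {"claw": 1, "delta_pos": [0, 0, -6], "twist": 0},
  {"claw": 1, "delta_pos": [0, 0, -7.5], "twist": 0},
  {"claw": 1, "delta_pos": [0, 0, -8], "twist": 0},
  {"claw": 1, "delta_pos": [0, 0, -8], "twist": 0},
  {"claw": 1, "delta_pos": [0, 0, -8], "twist": 0},
], force=60)

```text
clock: 6.7
tcp_pos: [0.5097, 0.0038, 0.232]
orientation: [-0.001, 0.618, 0.786, -0.0]
wrist_force: [-0.2, -0.4, -4.3]
finger_gap: 0.0148
```

Run:
```python
from h import *
to([.436,-.3265,.2332],1.808); shot('top','t2.png')
a=cv2.imread('pics/t2.png'); cv2.imwrite('pics/t2c.png',cv2.resize(a[120:330,200:500],None,fx=2.5,fy=2.5))
```

```text
clock 6.7 tcp [0.5097 0.0038 0.232 ] th 1.8089 gap 0.0148 F [-0.2 -0.4 -4.3] q6 1.18
delta cm [-30.36 -14.95  -0.11] twist 0.05
```

View pics/t2c.png

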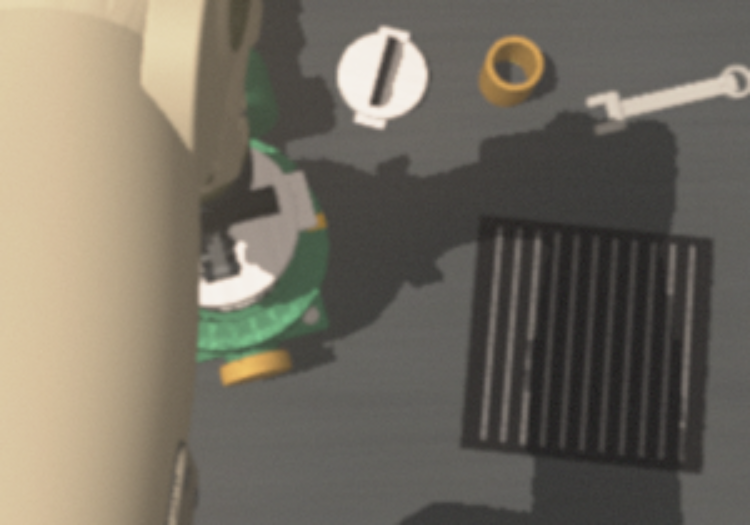

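The cover hangs in the gripper (−4.3 N, about 0.45 kg) and the mat centre in the crop agrees. I'll carry it to the mat.

Emit:
play_rows([
  {"claw": 1, "delta_pos": [-1.2, -0.6, 0], "twist": 0},
  {"claw": 1, "delta_pos": [-4, -2, 0], "twist": 0},
  {"claw": 1, "delta_pos": [-7.5, -3.7, 0], "twist": 0},
  {"claw": 1, "delta_pos": [-11, -5.4, 0], "twist": 0},
  {"claw": 1, "delta_pos": [-14.5, -7.1, 0], "twist": 0},
  {"claw": 1, "delta_pos": [-18, -8.9, 0], "twist": 0},
  {"claw": 1, "delta_pos": [-21.5, -10.6, 0], "twist": 0},
  {"claw": 1, "delta_pos": [-25, -12.3, 0], "twist": 0},
  {"claw": 1, "delta_pos": [-28, -13.8, 0], "twist": 0},
  {"claw": 1, "delta_pos": [-29.8, -14.7, 0], "twist": 0},
  {"claw": 1, "delta_pos": [-30.4, -15, 0], "twist": 0},
  {"claw": 1, "delta_pos": [-30.4, -15, 0], "twist": 0},
])

```text
clock: 8.25
tcp_pos: [0.436, -0.3267, 0.2326]
orientation: [-0.0, 0.618, 0.786, 0.0]
wrist_force: [0.0, -0.1, -4.1]
finger_gap: 0.0149
```

Emit:
play_rows([
  {"claw": 1, "delta_pos": [0, 0, 1], "twist": 0},
  {"claw": 1, "delta_pos": [0, 0, 4], "twist": 0},
  {"claw": 1, "delta_pos": [0, 0, 8], "twist": 0},
  {"claw": 1, "delta_pos": [0, 0, 12], "twist": 0},
  {"claw": 1, "delta_pos": [0, 0, 16], "twist": 0},
  {"claw": 1, "delta_pos": [0, 0, 18.5], "twist": 0},
  {"claw": 1, "delta_pos": [0, 0, 19.5], "twist": 0},
  {"claw": 1, "delta_pos": [0, 0, 19.8], "twist": 0},
  {"claw": 1, "delta_pos": [0, 0, 19.8], "twist": 0},
])

```text
clock: 9.38
tcp_pos: [0.4368, -0.3274, 0.0357]
orientation: [0.001, 0.618, 0.786, -0.0]
wrist_force: [-0.1, -1.0, -4.4]
finger_gap: 0.0148
```

Run:
```python
from h import *
to([.436,-.3265,.027],1.808)
```

```text
clock 9.38 tcp [ 0.4368 -0.3274  0.0357] th 1.8093 gap 0.0148 F [-0.1 -1.  -4.4] q6 0.54
delta cm [ 0.1  -0.06  0.87] twist 0.08
```

Emit:
play_rows([
  {"claw": 1, "delta_pos": [0, 0, 0.2], "twist": 0},
  {"claw": 1, "delta_pos": [0, 0, 0.4], "twist": 0},
  {"claw": 1, "delta_pos": [0, 0, 0.6], "twist": 0},
  {"claw": 1, "delta_pos": [0, 0, 0.75], "twist": 0},
  {"claw": 1, "delta_pos": [0, 0, 0.85], "twist": 0},
  {"claw": 1, "delta_pos": [0, 0, 0.9], "twist": 0},
  {"claw": 1, "delta_pos": [0, 0, 0.9], "twist": 0},
])

```text
clock: 10.25
tcp_pos: [0.4361, -0.3271, 0.0273]
orientation: [0.0, 0.618, 0.786, -0.0]
wrist_force: [-3.5, 2.7, 8.9]
finger_gap: 0.0148
```

Emit:
play_rows([
  {"claw": 2.5, "delta_pos": [0, 0, 0], "twist": 0},
  {"claw": 4, "delta_pos": [0, 0, 0], "twist": 0},
  {"claw": 4, "delta_pos": [0, 0, 0], "twist": 0},
  {"claw": 4, "delta_pos": [0, 0, 0], "twist": 0},
  {"claw": 4, "delta_pos": [0, 0, -0.5], "twist": 0},
  {"claw": 4, "delta_pos": [0, 0, -2], "twist": 0},
  {"claw": 4, "delta_pos": [0, 0, -5], "twist": 0},
  {"claw": 4, "delta_pos": [0, 0, -10], "twist": 0},
  {"claw": 4, "delta_pos": [0, 0, -15], "twist": 0},
  {"claw": 4, "delta_pos": [0, 0, -19], "twist": 0},
  {"claw": 4, "delta_pos": [0, 0, -20.5], "twist": 0},
  {"claw": 4, "delta_pos": [0, 0, -20.5], "twist": 0},
])

```text
clock: 11.75
tcp_pos: [0.4365, -0.3274, 0.2319]
orientation: [0.001, 0.618, 0.786, -0.0]
wrist_force: [-0.8, -0.0, -0.9]
finger_gap: 0.0401
```

Run:
```python
from h import *
a=shot('top','t3.png'); to([.5105,.0035,.2332],1.81)
cv2.imwrite('pics/t3c.png',cv2.resize(a[150:330,200:500,::-1],None,fx=2.6,fy=2.6,interpolation=cv2.INTER_CUBIC))
```

```text
clock 11.8 tcp [ 0.436  -0.3269  0.2304] th 1.8089 gap 0.0399 F [ 0.2 -0.3 -0.5] q6 0.54
delta cm [30.35 15.04 -0.28] twist -0.07
```

View pics/t3c.png

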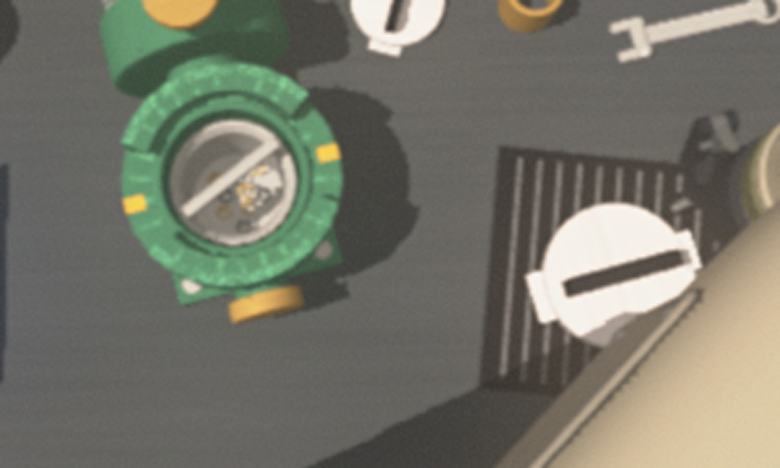

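The cover lies flat near the mat centre, about (612,272). The basket handle runs from (186,212) to (282,143) in the crop.

Run:
```python
from h import *
ci=imaging.camera_info('top'); f=lambda x,y,z: ray('top',200+(x+.5)/2.6-.5,150+(y+.5)/2.6-.5,z,ci)
a,b=f(186,212,.127),f(282,143,.127); d=b-a; th=np.arctan2(d[1],d[0]); m=(a+b)/2; print(m,np.linalg.norm(d),th,th+np.pi)
print('cover',f(612,272,.02))
to([m[0]+.002,m[1],.231],th)
```

```text
[0.50958242 0.00190769 0.127     ] 0.09475650594733181 -0.9605104012970765 2.1810822522927165
cover [ 0.43824666 -0.32186007  0.02      ]
clock 11.8 tcp [ 0.436  -0.3269  0.2304] th 1.8089 gap 0.0399 F [ 0.2 -0.3 -0.5] q6 0.54
delta cm [30.17 15.1  -0.06] twist -21.33
```

Over the basket, then one look with the wrist camera.

Emit:
play_rows([
  {"claw": 4, "delta_pos": [1.2, 0.6, 0], "twist": -1},
  {"claw": 4, "delta_pos": [5, 2.5, 0], "twist": -4},
  {"claw": 4, "delta_pos": [10, 5, 0], "twist": -8},
  {"claw": 4, "delta_pos": [15, 7.5, 0], "twist": -12},
  {"claw": 4, "delta_pos": [20, 10, 0], "twist": -16},
  {"claw": 4, "delta_pos": [25, 12.5, 0], "twist": -19},
  {"claw": 4, "delta_pos": [28.5, 14.2, 0], "twist": -21},
  {"claw": 4, "delta_pos": [30, 15, 0], "twist": -21.3},
  {"claw": 4, "delta_pos": [30.2, 15.1, 0], "twist": -21.3},
  {"claw": 4, "delta_pos": [30.2, 15.1, 0], "twist": -21.3},
  {"claw": 4, "delta_pos": [30.2, 15.1, 0], "twist": -21.3},
])

```text
clock: 13.18
tcp_pos: [0.5115, 0.0009, 0.2306]
orientation: [-0.0, 0.463, 0.886, -0.0]
wrist_force: [0.1, -0.2, -0.8]
finger_gap: 0.0402
```

Run:
```python
from h import *
shot('wrist','w3.png'); to([.5105,.003,.104],2.18)
```

```text
clock 13.22 tcp [0.5115 0.0009 0.2307] th 2.1787 gap 0.0401 F [ 0.3 -0.1 -0.1] q6 0.81
delta cm [ 0.23  0.04 12.67] twist -0.08
```

View pics/w3.png

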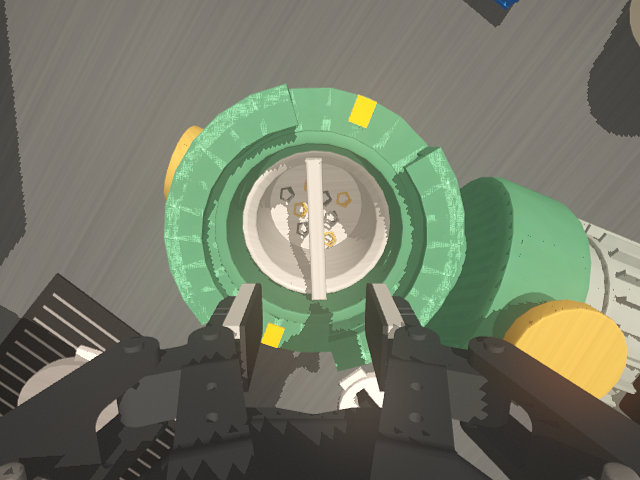

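The handle's top runs from (313.5,158) to (319,299), well between the open fingers. The turnings are visible in the basket.

Run:
```python
from h import *
ci=imaging.camera_info('wrist'); a,b=ray('wrist',313.5,158,.127,ci),ray('wrist',319,299,.127,ci); d=a-b; m=(a+b)/2; th=np.arctan2(d[1],d[0]); print(m,np.linalg.norm(d),th)
to([m[0],m[1],.105],th)
```

```text
[0.51025128 0.00406272 0.127     ] 0.09325344246168918 2.217064368121572
clock 13.22 tcp [0.5115 0.0009 0.2307] th 2.1787 gap 0.0401 F [ 0.3 -0.1 -0.1] q6 0.81
delta cm [ 0.33  0.08 12.57] twist -2.2
```

Emit:
play_rows([
  {"claw": 3, "delta_pos": [0.3, 0.08, 1], "twist": -2},
  {"claw": 3, "delta_pos": [0.3, 0.08, 4], "twist": -2},
  {"claw": 3, "delta_pos": [0.3, 0.08, 7], "twist": -2},
  {"claw": 3, "delta_pos": [0.3, 0.08, 9], "twist": -2},
  {"claw": 3, "delta_pos": [0.3, 0.08, 10.5], "twist": -2},
  {"claw": 3, "delta_pos": [0.3, 0.08, 11.5], "twist": -2},
  {"claw": 3, "delta_pos": [0.3, 0.08, 12.2], "twist": -2},
  {"claw": 3, "delta_pos": [0.3, 0.08, 12.6], "twist": -2},
  {"claw": 3, "delta_pos": [0.3, 0.08, 12.6], "twist": -2},
])

```text
clock: 14.35
tcp_pos: [0.5107, 0.005, 0.1049]
orientation: [0.0, 0.447, 0.895, 0.0]
wrist_force: [0.9, 0.5, 0.4]
finger_gap: 0.0302
```

Emit:
play_rows([
  {"claw": 0.4, "delta_pos": [0, 0, 0], "twist": 0},
  {"claw": 0.4, "delta_pos": [0, 0, 0], "twist": 0},
  {"claw": 0.4, "delta_pos": [0, 0, 0], "twist": 0},
  {"claw": 0.4, "delta_pos": [0, 0, 0], "twist": 0},
], force=60)

```text
clock: 14.85
tcp_pos: [0.5108, 0.0049, 0.1053]
orientation: [0.0, 0.447, 0.895, 0.0]
wrist_force: [-1.9, -0.1, 5.4]
finger_gap: 0.0086
```

Emit:
play_rows([
  {"claw": 0.4, "delta_pos": [0, 0, -0.4], "twist": 0},
  {"claw": 0.4, "delta_pos": [0, 0, -1.2], "twist": 0},
  {"claw": 0.4, "delta_pos": [0, 0, -2.5], "twist": 0},
  {"claw": 0.4, "delta_pos": [0, 0, -4.2], "twist": 0},
  {"claw": 0.4, "delta_pos": [0, 0, -6.2], "twist": 0},
  {"claw": 0.4, "delta_pos": [0, 0, -8.2], "twist": 0},
  {"claw": 0.4, "delta_pos": [0, 0, -10.2], "twist": 0},
  {"claw": 0.4, "delta_pos": [0, 0, -12.2], "twist": 0},
  {"claw": 0.4, "delta_pos": [0, 0, -14.2], "twist": 0},
  {"claw": 0.4, "delta_pos": [0, 0, -16], "twist": 0},
  {"claw": 0.4, "delta_pos": [0, 0, -17], "twist": 0},
  {"claw": 0.4, "delta_pos": [0, 0, -17], "twist": 0},
])

```text
clock: 16.35
tcp_pos: [0.511, 0.0049, 0.2756]
orientation: [0.001, 0.447, 0.895, 0.0]
wrist_force: [-1.3, 0.1, -2.8]
finger_gap: 0.0087
```

Run:
```python
from h import *
shot('scene','s4.png'); to([.4505,.331,.275],2.22)
a=cv2.imread('pics/s4.png'); cv2.imwrite('pics/s4c.png',cv2.resize(a[100:440,150:560],None,fx=1.7,fy=1.7))
```

```text
clock 16.4 tcp [0.5106 0.005  0.2748] th 2.2156 gap 0.0088 F [-1.1 -0.5 -2.9] q6 0.78
delta cm [ 2.967e+01  1.479e+01 -2.000e-02] twist -0.25
```

View pics/s4c.png

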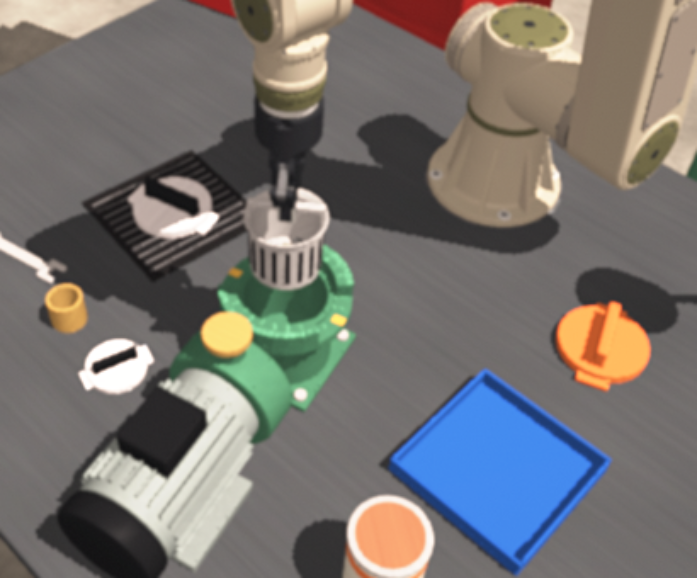

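The basket hangs upright and clear of the pot at (285,235), and the cover lies on the mat at (172,205). I'll carry it to the tray.

Emit:
play_rows([
  {"claw": 0.4, "delta_pos": [0.8, 0.4, 0], "twist": 0},
  {"claw": 0.4, "delta_pos": [3, 1.5, 0], "twist": 0},
  {"claw": 0.4, "delta_pos": [6, 3, 0], "twist": 0},
  {"claw": 0.4, "delta_pos": [9.5, 4.7, 0], "twist": 0},
  {"claw": 0.4, "delta_pos": [13, 6.5, 0], "twist": 0},
  {"claw": 0.4, "delta_pos": [16.5, 8.2, 0], "twist": 0},
  {"claw": 0.4, "delta_pos": [20, 10, 0], "twist": 0},
  {"claw": 0.4, "delta_pos": [23.5, 11.7, 0], "twist": 0},
  {"claw": 0.4, "delta_pos": [26.5, 13.2, 0], "twist": 0},
  {"claw": 0.4, "delta_pos": [28.7, 14.3, 0], "twist": 0},
  {"claw": 0.4, "delta_pos": [29.7, 14.8, 0], "twist": 0},
  {"claw": 0.4, "delta_pos": [29.7, 14.8, 0], "twist": 0},
])

```text
clock: 17.9
tcp_pos: [0.4498, 0.3316, 0.2741]
orientation: [-0.0, 0.446, 0.895, -0.001]
wrist_force: [-0.4, 0.0, -3.6]
finger_gap: 0.0087
```

Emit:
play_rows([
  {"claw": 0.4, "delta_pos": [0, 0, 0.5], "twist": 0},
  {"claw": 0.4, "delta_pos": [0, 0, 2.5], "twist": 0},
  {"claw": 0.4, "delta_pos": [0, 0, 5], "twist": 0},
  {"claw": 0.4, "delta_pos": [0, 0, 8], "twist": 0},
  {"claw": 0.4, "delta_pos": [0, 0, 11], "twist": 0},
  {"claw": 0.4, "delta_pos": [0, 0, 14], "twist": 0},
  {"claw": 0.4, "delta_pos": [0, 0, 16], "twist": 0},
  {"claw": 0.4, "delta_pos": [0, 0, 17.2], "twist": 0},
  {"claw": 0.4, "delta_pos": [0, 0, 17.5], "twist": 0},
  {"claw": 0.4, "delta_pos": [0, 0, 17.5], "twist": 0},
])

```text
clock: 19.15
tcp_pos: [0.4508, 0.3312, 0.1003]
orientation: [0.0, 0.447, 0.895, 0.0]
wrist_force: [-0.1, -0.3, -2.7]
finger_gap: 0.0086
```

Run:
```python
from h import *
shot('scene','s5.png'); to([.4505,.331,.0903],2.22)
a=cv2.imread('pics/s5.png'); cv2.imwrite('pics/s5c.png',cv2.resize(a[220:470,320:560],None,fx=2.4,fy=2.4))
```

```text
clock 19.2 tcp [0.451  0.3314 0.1006] th 2.2152 gap 0.0088 F [ 0.8  0.1 -2.6] q6 1.42
delta cm [-0.   -0.07  1.03] twist -0.27
```

View pics/s5c.png

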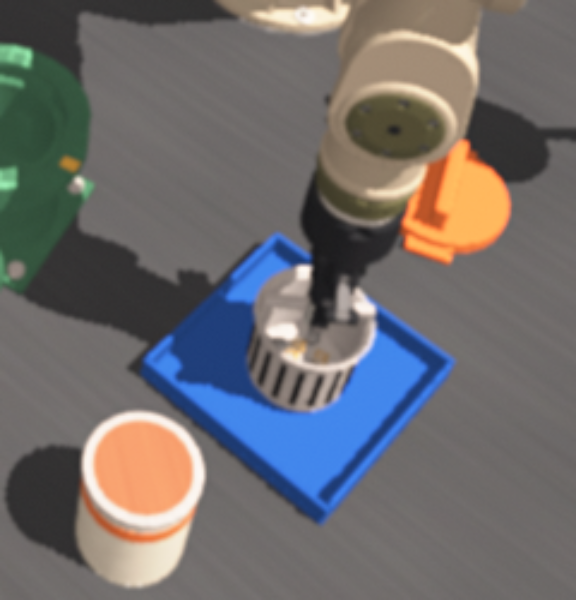

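The basket hangs upright just above the middle of the tray, foot at about (300,385). I'll lower the last centimetre.

Emit:
play_rows([
  {"claw": 0.4, "delta_pos": [0, 0, 0.2], "twist": 0},
  {"claw": 0.4, "delta_pos": [0, 0, 0.4], "twist": 0},
  {"claw": 0.4, "delta_pos": [0, 0, 0.6], "twist": 0},
  {"claw": 0.4, "delta_pos": [0, 0, 0.8], "twist": 0},
  {"claw": 0.4, "delta_pos": [0, 0, 0.95], "twist": 0},
  {"claw": 0.4, "delta_pos": [0, 0, 1.0], "twist": 0},
  {"claw": 0.4, "delta_pos": [0, 0, 1.05], "twist": 0},
  {"claw": 0.4, "delta_pos": [0, 0, 1.05], "twist": 0},
])

```text
clock: 20.2
tcp_pos: [0.4503, 0.3313, 0.0904]
orientation: [0.0, 0.447, 0.895, 0.0]
wrist_force: [-3.5, -1.6, 7.1]
finger_gap: 0.0086
```

Emit:
play_rows([
  {"claw": 2, "delta_pos": [0, 0, 0], "twist": 0},
  {"claw": 3, "delta_pos": [0, 0, 0], "twist": 0},
  {"claw": 3.5, "delta_pos": [0, 0, 0], "twist": 0},
  {"claw": 3.5, "delta_pos": [0, 0, -0.5], "twist": 0},
  {"claw": 3.5, "delta_pos": [0, 0, -2], "twist": 0},
  {"claw": 3.5, "delta_pos": [0, 0, -5], "twist": 0},
  {"claw": 3.5, "delta_pos": [0, 0, -9], "twist": 0},
  {"claw": 3.5, "delta_pos": [0, 0, -14], "twist": 0},
  {"claw": 3.5, "delta_pos": [0, 0, -17], "twist": 0},
  {"claw": 3.5, "delta_pos": [0, 0, -18], "twist": 0},
  {"claw": 3.5, "delta_pos": [0, 0, -18], "twist": 0},
  {"claw": 3.5, "delta_pos": [0, 0, -18], "twist": 0},
])

```text
clock: 21.7
tcp_pos: [0.4497, 0.3309, 0.2677]
orientation: [-0.001, 0.447, 0.895, -0.001]
wrist_force: [-0.4, 0.2, 0.8]
finger_gap: 0.035
```

Run:
```python
from h import *
shot('scene','s6.png'); to([.45,.33,.27]); print(get_state()['qvel'].round(3))
```

```text
clock 21.75 tcp [0.4497 0.3309 0.2676] th 2.2155 gap 0.0351 F [ 0.6  0.3 -0.3] q6 1.42
[-0.     0.001  0.003  0.     0.    -0.001]
```

View pics/s6.png

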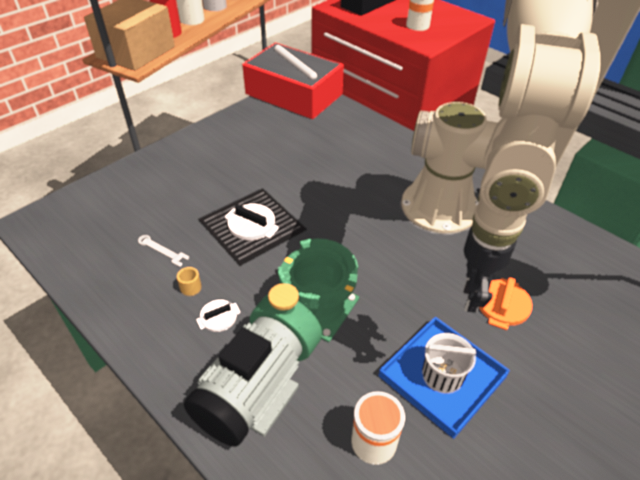

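The basket stands in the middle of the tray at (447,362) and the cover lies bar up on the mat at (251,220). The tin, bush and spanner look unmoved and the gripper is clear, so I'm handing in.

```bash
python3 -c "
from h import *
print(env.hand_in())"
```

```text
the job is handed in; nothing more can be done
None
```

The strainer job is done and handed in at about 22 s of the 59 s allowed; the hand-in gave no verdict.

- **Cover:** I turned the large bare cover about 69.5° anticlockwise until its lugs stood in the slots, which the wrist picture confirmed. I lifted it off (about 4.3 N, matching 0.45 kg) and laid it bar up on the mat. The top camera put it about 5 mm from the mat's centre.
- **Basket:** I drew it out by its handle, keeping it upright, and set it down near the middle of the drip tray (hand within about 1 mm of the tray centre I had measured). I released it only after the wrist force showed it was resting on the tray floor.
- **Last checks:** The final picture shows both parts standing as required, and the tin, bush and spanner look unmoved. The gripper was about 18 cm above where it let go of the basket, with wrist force near zero.
- **Disagreements:** The top and wrist cameras differed by 2–5 mm on the pot's centre and by up to 0.04 rad on the bar and handle angles. I used values at or near the wrist camera's, and both grasps held.

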